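# Park a top-heavy insect tower in the drying bay

### The arm

A 6-joint arm with a two-finger parallel gripper is mounted at the origin on the work surface. World frame = base frame: x ahead of the robot, y to its left, z up, the work surface at z = 0. Lengths are in m, angles in degrees, forces in N, time in s.
With the tool pointing down it reaches from about 0.375 to 0.75 m from the base axis. Payload 9 kg.
Tool frame: the origin (TCP) lies where the fingers leave the gripper's body, on its centre line; the fingertips stand 73 mm ahead of it and the grasp point (between the pads) lies 54 mm ahead of it (robot.tip_reach is the distance from the TCP to the fingertips, in m); z points along the fingers, y is the line along which they close (so a half turn about z gives the same grasp; the last joint's range is limited). The gripper opens to 85 mm and grips with 20 to 120 N. Pads are 22 mm wide; open, the fingers measure 114 mm over their backs; the gripper's body (76 mm by 85 mm) begins 54 mm behind the grasp point. The pads swing forward as they close: fully open they stand 13 mm farther back than shut.
Start: joints at [-89.02, 5.964, 5.575, 89.605, 0, 77.527], TCP at [0.14, -0.584, 0.304] pointing down, gripper open.
Joint ranges: [-171.21, 171.21], [-48.23, 106.86], [-62.78, 66.21], [-105.2, 120.99], [-86.42, 89.51], [-180, 180]. Speed limits (degrees/s): [127.2, 127.2, 147.25, 180, 180, 180].

### API

Orientations are given as [roll, pitch, yaw] about the fixed x, y, z axes, in that order (R = Rz(yaw) Ry(pitch) Rx(roll)).
In Python, from plant import robot gives the robot as it stands. Calls block until the motion is done:
- robot.move_pose(position, orientation): joint-space move of the TCP to a pose.
- robot.line_to(position, vel=0.15, rotation=None, guard=None): straight line of the TCP; rotation=None keeps the orientation; vel is the mean speed in m/s. With guard (N) it stops when the force on the tool has changed by that much, and returns True; else False.
- robot.goto_joints(angles): joint-space move.
- robot.set_gripper(opening): finger opening in m; the grip force is fixed at half the most; returns when the fingers have stopped.
- robot.pause(seconds).
- robot.ik(position, orientation): joint angles nearest the present ones, or None.
- robot.observe(): the state.
- robot.grab_frame(name): name is "scene" or "top"; returns the picture (384x512x3 uint8, blue, green, red); there is no depth.
- robot.get_calibration(name): a dict with "vertical_fov" (degrees; the focal length in pixels is half the picture's height over the tangent of half this angle, whatever the lens; pixels are square), "cx", "cy" (the principal point, pixels), "rvec" (rotation vector, rad) and "tvec" (3), from world to camera coordinates, as OpenCV has them. Camera axes: x right, y down, z forward; pixel columns grow to the right and rows downward; lengths in m; the calibration is good to about 2 mm. A picture is of the moment at which its call begins. get_calibration takes no time and is no camera call.
A pose or a line that the arm cannot do raises robot.IKError and nothing moves.
- robot.job_done(): hands the job in; it is judged then, once.
The state is a dict: "time": time; "q": joint angles; "qvel": joint speeds; "joint_torque": joint torques, N m; "tool_pos": TCP position; "tcp_rot": TCP orientation; "ft_force": force on the tool from outside, world axes, zero at the start; "torque": the same for the moment, N m; "gripper_width": finger opening in m; "gripper_force": force on a finger pad.
Only numpy, scipy, OpenCV 4.12 (cv2) and the standard library are available. Lean on these libraries where they do the work, as an engineer would, in place of code of your own. Each camera call takes 0.05 s, during which the arm holds its last target. There are 200 camera calls.

### The job

Swing the keeper bar of the wooden drying bay well open, stand the tall insect tower with the pitched roof in the bay, and swing the bar fully shut in front of its post. The tower must stand upright with its foot flat on the bay floor between the rails, square to them and with a drilled gable end facing the bar. It is top-heavy: do not let it tip over, set it down gently rather than dropping it, and leave the other things on the bench where they are.

Things in the scene. Friction and masses are not known exactly. Their poses are not given: they have to be found in the camera images.
- tower: Tall top-heavy wooden insect tower, about 360 g, centre of mass 160 mm up. Foot 58 x 58 x 10 mm, post 22 x 22 mm up to 150 mm, above it a drilled house 44 (x) x 56 (y) mm. Pitched roof: ridge along x at 245 mm, eaves out to y = +-42 mm, 203 mm up. Flat drilled gable ends at x = +-22 mm, roof flush with them; both ends alike. Origin: centre of the foot's underside; z up.
- tower_grip (a point): Point on the tower's axis, 205 mm above the underside of its foot, midway between the two gable ends: a good place to take the house from above, fingers on the gable ends (closing along the tower's x, 44 mm). Axes as the tower's.
- bay: Drying bay, fixed: plywood board 112 (x) x 180 (y) x 8 mm with a foot pocket bounded by wooden rails, tops 22 mm above the bench: back rail (inner face x = 37 mm), side rails (inner faces y = +-37 mm). The front (-x) is open, crossed by the keeper bar. Origin: pocket centre, underside of the board; z up. A 27 mm tall rest for the bar stands at x = -29, y = -72 mm.
- bay_floor (a point): Centre of the bay's pocket on the upper face of the base board (8 mm above the bench), where the centre of the tower's foot belongs. Axes as the bay's.
- bar (a joint): Keeper bar's hinge angle, rad: 0 shut (bar lies along the bay's -y from its hinge), 1.6 stop, wide open; at 1.57 it points along the bay's -x. Opening is clockwise from above. Stays where left (about 0.5 N at the handle). Starts shut or up to 0.3 ajar. Aluminium, 10 mm thick, 28 to 40 mm above the bench. Shut, its inner face is 24 mm in front of the pocket centre, over the foot's edge.
- bar_handle (a point): Upright round wooden peg at the bar's free end, 16 mm in diameter, from 40 to 95 mm above the bench. This point is on its axis, 83 mm above the bench, 182 mm from the hinge axis; shut, at x = -29, y = -112 mm in the bay's frame. Axes as the bar's: the bar runs along its own -y from the hinge.
- bar_hinge (a point): Hinge axis (vertical) of the keeper bar, at x = -29, y = +70 mm in the bay's frame.
- flat_tower: Another tower on the same foot and post but with a flat-topped drilled block and no roof, 225 mm tall: loose, to be left alone.
- drilled_block: Loose drilled wooden block, 60 x 80 x 90 mm: to be left alone. Origin under its centre.
- tape_roll: Empty brown tape core standing on the bench with its axis upright, 84 mm across, 48 mm tall: to be left alone.
- glue_bottle: Pale plastic glue bottle, 56 mm across, 160 mm tall: to be left alone.
- hammer: Hammer lying on the bench: to be left alone.
- screwdriver: Screwdriver lying on the bench: to be left alone.
- slats: Bundle of four thin wooden slats, 160 x 50 x 38 mm: to be left alone.
There are look-alikes about, which are no part of the job. Of the things that look like the bay, the larger one is meant.

How it is judged (in metres and radians):
On the way, in this order (a step that is already met when the one before it is completed fails the run):
1. the keeper bar is swung open (more than 0.7 rad) (value of joint bar above 0.7 rad), for 0.1 s.
2. the roofed tower stands upright in the bay, foot on its floor between the rails (x of tower in the frame of bay_floor between -0.015 and 0.015 m and y of tower in the frame of bay_floor between -0.012 and 0.012 m and z of tower in the frame of bay_floor between -0.004 and 0.004 m and angle between tower's own z axis and vertical below 0.06 rad and angle between the x axis of tower and the x axis of bay, either way round below 0.25 rad), for 0.2 s.
At the end, for the whole second after the job is handed in: The roofed tower stands at rest in the bay: the centre of its foot within 15 mm (x) and 12 mm (y) of the pocket's centre and within 4 mm of the floor's height, upright within 0.06 rad, a gable end facing the bar within 0.25 rad; the keeper bar is shut (less than 0.06 rad) (all of step 2 and value of joint bar below 0.06 rad and linear speed of tower below 0.03 m/s and angular speed of tower below 0.2 rad/s); the robot touches nothing.
It fails at once if the tower tips (leans more than 0.4 rad) (angle between tower's own z axis and vertical above 0.4 rad).
It fails at once if the tower is dropped (moves faster than 0.5 m/s while not held by the fingers) (linear speed of tower above 0.5 m/s and contact force between tower and the fingers below 0.1 N).
It fails at once if another thing on the bench is moved more than 30 mm or the flat-topped tower is tipped (distance of any of flat_tower, drilled_block, tape_roll, glue_bottle, hammer, screwdriver, slats from where it was at the start of the episode above 0.03 m or angle between flat_tower's own z axis and vertical above 0.3 rad).
It also fails if it takes over 72 s, if anything falls off the work surface, if the arm or the gripper's body presses on something with over 40 N, if the wrist force passes 120 N, or if a joint passes its speed limit or range.

## Working session

There is one attempt and no reset: what is moved stays moved. The work goes in short steps, each a Python script; the robot and the scene stay as the last script left them, time stands still between calls to the robot, and variables do not carry over. Pictures are saved under pics/ and viewed, at most 10 in all, crops included, and the job is handed in when it is done.

```bash
ls; mkdir -p pics; python3 - <<'E'
from plant import robot
import cv2
for n in("scene","top"):
    im=robot.grab_frame(n); cv2.imwrite(f"pics/{n}0.png",im); cv2.imwrite(f"pics/{n}0v.png",cv2.resize(im,(800,600),interpolation=cv2.INTER_CUBIC))
    print(n,robot.get_calibration(n))
o=robot.observe();print(o)
E
```

```text
pics
scene {'vertical_fov': 50.71141482712409, 'cx': 247.8305346527866, 'cy': 198.63646031039465, 'rvec': array([ 1.24260694,  2.00082097, -1.11456213]), 'tvec': array([ 0.26686944, -0.09989115,  1.57887237])}
top {'vertical_fov': 57.46737946886781, 'cx': 256.07257515387596, 'cy': 187.59229050145444, 'rvec': array([ 2.17605273, -2.1182729 ,  0.15918359]), 'tvec': array([-0.0638386 ,  0.55038418,  1.02343083])}
{'time': 0.1, 'q': array([-8.90193165e+01,  5.99640472e+00,  5.53039440e+00,  8.96061738e+01,
        1.46163362e-04,  7.75275959e+01]), 'qvel': array([ 0.02721325, -0.0610702 ,  0.12295635,  0.04319108,  0.03040316,
       -0.00834271]), 'joint_torque': array([ 6.33299409e-03, -5.58215010e+01,  5.04714525e+01,  1.34678360e-02,
       -2.24644295e-04, -1.01344563e-05]), 'tool_pos': array([ 0.13960436, -0.58329736,  0.30317694]), 'tcp_rot': array([-1.79929551e+02, -1.57322702e-02,  1.34530779e+01]), 'ft_force': array([-0.77353236,  0.76356221,  0.56501762]), 'torque': array([ 0.04358202, -0.02324491,  0.02643474]), 'gripper_force': 0.0, 'gripper_width': 0.08520332389199888}
```

View pics/scene0v.png

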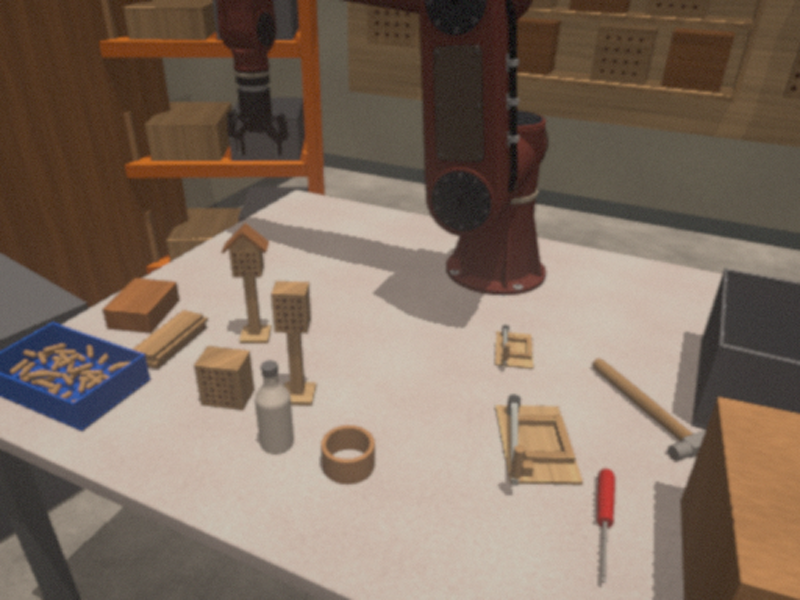

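View pics/top0v.png

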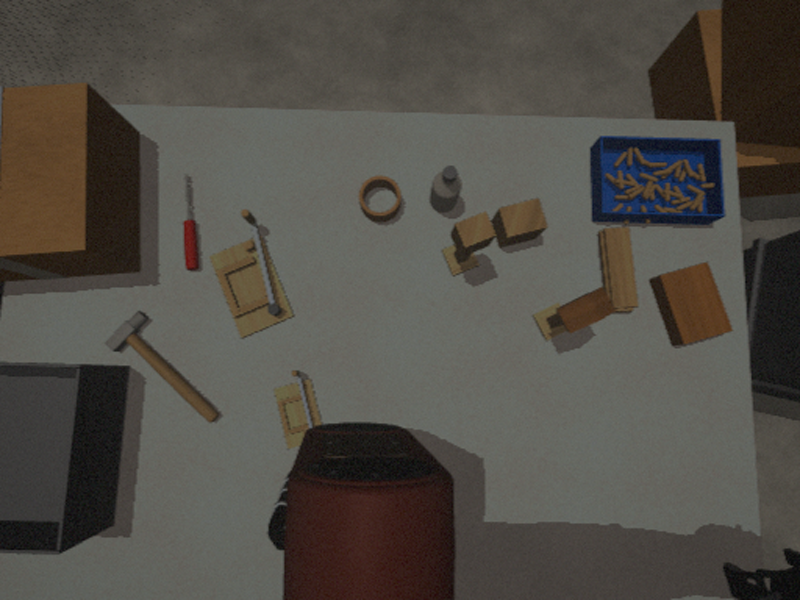

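Candidates, in 800x600 view pixels:
- **Tower:** the roofed tower is at scene (250,285) / top (575,312). The flat-topped one is at scene (293,345) / top (465,245). I choose the roofed one.
- **Bay:** the larger is at scene (540,440) / top (253,285), and the smaller at scene (515,350) / top (297,405). I choose the larger. Its bar hinge is at top (274,310) and its handle at top (247,215).

Next I check both choices in close crops.

```bash
python3 - <<'E'
import cv2,numpy as np
t=cv2.imread("pics/top0.png");s=cv2.imread("pics/scene0.png")
def crop(im,x,y,w=80,h=110,k=5,g=1.6):
    c=np.clip(im[y:y+h,x:x+w].astype(float)*g,0,255).astype(np.uint8)
    c=cv2.resize(c,None,fx=k,fy=k,interpolation=cv2.INTER_CUBIC)
    for i in range(0,w,10): cv2.putText(c,str(x+i),(i*k,8),0,.3,(0,255,255));cv2.line(c,(i*k,8),(i*k,14),(0,255,255))
    for j in range(10,h,10): cv2.putText(c,str(y+j),(0,j*k+3),0,.3,(0,255,255))
    return c
cv2.imwrite("pics/tw.png",np.hstack([crop(t,335,150,g=2.2),crop(s,130,130)]))
cv2.imwrite("pics/by.png",np.hstack([crop(t,125,120,g=2.2),crop(s,308,230)]))
E
```

```text
(no output)
```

View pics/tw.png

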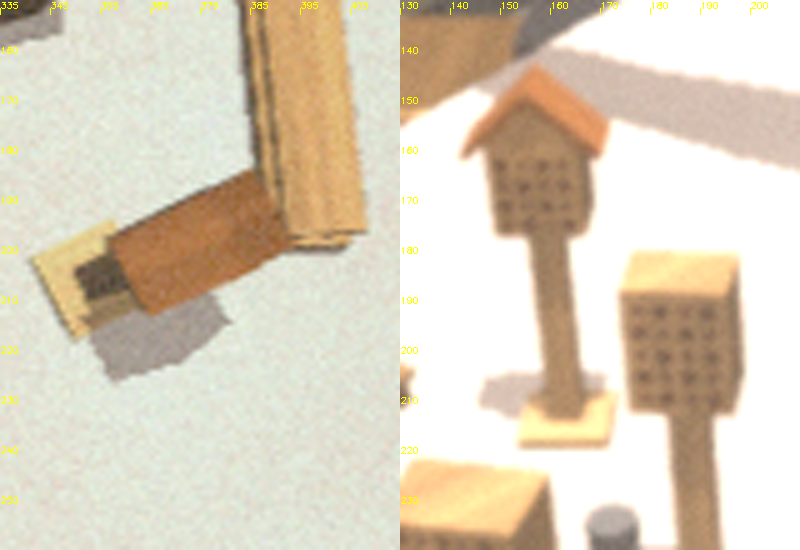

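View pics/by.png

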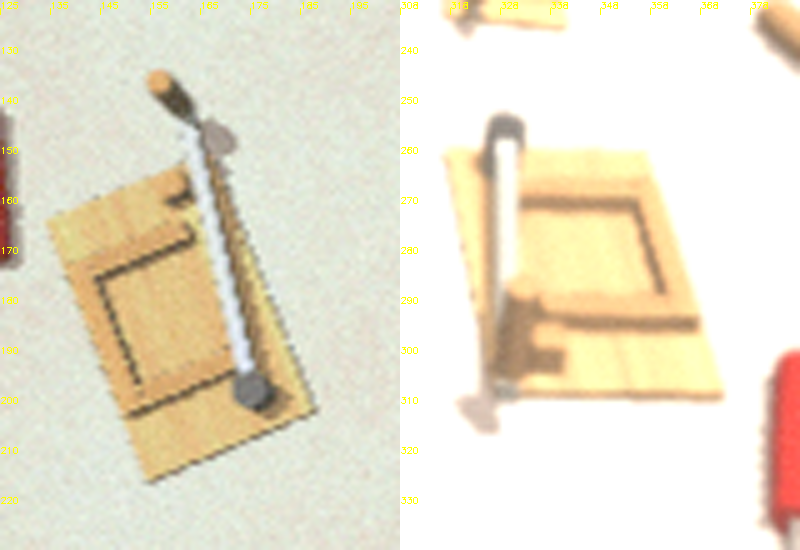

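The crops confirm both choices: the roofed tower has a pitched orange roof and a gable with drilled holes, and the larger bay has a silver bar and a wooden peg. In the top crop the foot corners are at about (341.6,202), (357,194.4) and (350.2,217.6). The near eave runs (356.6,197.6)-(365.4,212.8). The board corners are (134.4,164.4), (154.6,216.4) and (188.2,201.6), with the hinge at (175.6,198) and the peg top at (156.8,136).

```bash
cat > h.py <<'E'
import numpy as np,cv2
from plant import robot
def cam(n):
    c=robot.get_calibration(n);f=192/np.tan(np.radians(c["vertical_fov"])/2)
    R=cv2.Rodrigues(c["rvec"])[0];return f,c["cx"],c["cy"],R,-R.T@c["tvec"]
def ray(n,u,v):
    f,cx,cy,R,C=cam(n);d=R.T@np.array([(u-cx)/f,(v-cy)/f,1.]);return C,d
def onz(n,u,v,z):
    C,d=ray(n,u,v);return C+d*(z-C[2])/d[2]
def proj(n,P):
    f,cx,cy,R,C=cam(n);p=R@(np.array(P)-C);return np.array([cx+f*p[0]/p[2],cy+f*p[1]/p[2]])
E
python3 - <<'E'
from h import *
np.set_printoptions(precision=4,suppress=True)
T=lambda x,y:(125+x/5,120+y/5)
W=lambda x,y:(335+x/5,150+y/5)
S=lambda x,y:(308+(x-400)/5,230+y/5)
V=lambda x,y:(130+(x-400)/5,130+y/5)
print("cams",cam("top")[4],cam("scene")[4])
print("BAY")
for n,p,z in [("b_back_far",(47,222),.008),("b_back_near",(148,482),.008),("b_front_near",(316,408),.008),("hinge",(253,390),.043),("handle",(159,80),.095),("pk_back-y",(97,277),.015),("pk_back+y",(140,383),.015)]: print(n,onz("top",*T(*p),z))
for n,p,z in [("b_front_near",(443,150),.008),("b_back_near",(647,150),.008),("b_back_far",(723,395),.008),("hinge",(505,125),.043)]: print("s",n,onz("scene",*S(*p),z))
print("TOWER")
for n,p,z in [("f1",(33,260),.01),("f2",(110,222),.01),("f3",(76,338),.01),("r1",(108,238),.203),("r2",(152,314),.203),("r3",(250,170),.203),("r4",(298,240),.203)]: print(n,onz("top",*W(*p),z))
for n,p,z in [("f a",(519,445),.0),("f b",(607,443),.0),("f c",(615,392),.01),("gable apex",(535,65),.245),("eaveL",(463,157),.203),("eaveR",(601,157),.203)]: print("s",n,onz("scene",*V(*p),z))
for n,p in [("flat",(460,262)),("block",(520,230)),("tape",(380,205)),("glue",(447,200)),("screwdr",(190,245)),("hammerend",(215,418)),("smallbay",(297,412))]: print(n,onz("top",p[0]*.64,p[1]*.64,0))
E
```

```text
cams [ 0.398  -0.0481  1.0926] [1.3808 0.3636 0.7315]
BAY
b_back_far [0.6201 0.3367 0.008 ]
b_back_near [0.4582 0.2619 0.008 ]
b_front_near [0.5069 0.1607 0.008 ]
hinge [0.5132 0.1925 0.043 ]
handle [0.6891 0.2467 0.095 ]
pk_back-y [0.5845 0.3004 0.015 ]
pk_back+y [0.5187 0.269  0.015 ]
s b_front_near [0.5132 0.1636 0.008 ]
s b_back_near [0.4622 0.2647 0.008 ]
s b_back_far [0.6267 0.3386 0.008 ]
s hinge [0.5203 0.1966 0.043 ]
TOWER
f1 [ 0.5183 -0.316   0.01  ]
f2 [ 0.5434 -0.3643  0.01  ]
f3 [ 0.4706 -0.3422  0.01  ]
r1 [ 0.5092 -0.3068  0.203 ]
r2 [ 0.4709 -0.3286  0.203 ]
r3 [ 0.5465 -0.3806  0.203 ]
r4 [ 0.5108 -0.4042  0.203 ]
s f a [ 0.544  -0.3663  0.    ]
s f b [ 0.5167 -0.3178  0.    ]
s f c [ 0.4769 -0.3384  0.01  ]
s gable apex [ 0.4955 -0.3589  0.245 ]
s eaveL [ 0.5475 -0.3771  0.203 ]
s eaveR [ 0.5104 -0.3056  0.203 ]
flat [ 0.6251 -0.1692  0.    ]
block [ 0.6955 -0.2918  0.    ]
tape [ 0.7406 -0.0026  0.    ]
glue [ 0.7552 -0.1409  0.    ]
screwdr [0.6453 0.3821 0.    ]
hammerend [0.302  0.3052 0.    ]
smallbay [0.3176 0.1461 0.    ]
```

```bash
cat >> h.py <<'E'
np.set_printoptions(precision=4,suppress=True)
HINGE=np.array([.5155,.194]);L=.182;BYAW=115.0;BAY=np.array([.566,.2498])
TOW=np.array([.509,-.353]);TYAW=28.2
def st(m=""):
    o=robot.observe();print(m,"t",round(o["time"],2),o["tool_pos"],o["tcp_rot"],"F",o["ft_force"],"w",round(o["gripper_width"],4),"gf",round(o["gripper_force"],1));return o
def hpt(phi,z): # handle position with the bar pointing along world yaw phi
    a=np.radians(phi);return np.array([*(HINGE+L*np.array([np.cos(a),np.sin(a)])),z])
def rot(psi): return [180,0,(psi+180)%360-180]
E
python3 - <<'E'
from h import *
robot.line_to([.14,-.584,.43],vel=.3)
phi0=np.degrees(np.arctan2(.2467-HINGE[1],.6891-HINGE[0]));print("phi0",phi0)
H=np.array([.6891,.2467])
robot.move_pose([*H,.40],rot(phi0+180)); st("above")
robot.set_gripper(.045)
print("guard",robot.line_to([*H,.125],vel=.2,guard=8)); st("down")
for phi in np.arange(phi0-8,-58,-9):
    robot.line_to(hpt(phi,.125),vel=.2,rotation=rot(phi+180))
    F=robot.observe()["ft_force"]; print(round(phi,1),F)
st("open")
robot.line_to([*hpt(phi+6,0)[:2],.125],vel=.1)
robot.line_to([*hpt(phi+6,0)[:2],.30],vel=.25); st("up")
robot.move_pose([*(TOW*.98),.43],rot(TYAW+90)); st("above tower")
for n in("scene","top"): cv2.imwrite(f"pics/{n}1.png",robot.grab_frame(n))
a=cv2.imread("pics/top1.png")[100:300,100:420];b=cv2.imread("pics/scene1.png")[100:340,100:420]
cv2.imwrite("pics/c1.png",np.clip(np.hstack([cv2.resize(a,(400,250)),cv2.resize(b,(400,250))])*1.7,0,255).astype(np.uint8))
E
```

```text
phi0 16.886791123944036
above t 4.13 [0.6894 0.2459 0.4001] [-179.9924    0.0041 -163.1864] F [ 0.4145 -0.7333 -0.221 ] w 0.0855 gf 0.0
guard False
down t 6.13 [0.6899 0.2468 0.1267] [-179.9848    0.1292 -163.1111] F [-0.6585 -0.1997 -0.1315] w 0.0449 gf 0.0
8.9 [0.1222 0.046  0.0179]
-0.1 [-0.6343  0.6253  0.3557]
-9.1 [ 0.2039 -0.0296  0.3145]
-18.1 [-0.3116 -0.1127  1.2216]
-27.1 [-0.0148  0.2291  0.0787]
-36.1 [-0.8376 -0.3063 -0.0216]
-45.1 [-1.1489 -0.2427  0.8147]
-54.1 [0.8218 0.019  0.6544]
open t 8.58 [0.6227 0.0472 0.1252] [179.9574   0.0098 126.1324] F [0.8218 0.019  0.6544] w 0.0451 gf 0.0
up t 9.78 [0.6366 0.0584 0.2984] [-179.9169   -0.073   125.8853] F [ 0.1847  0.178  -0.9474] w 0.0451 gf 0.0
above tower t 11.42 [ 0.4994 -0.3451  0.4296] [179.9957  -0.0403 118.274 ] F [-0.6444  0.18    1.0398] w 0.0451 gf 0.0
```

View pics/c1.png

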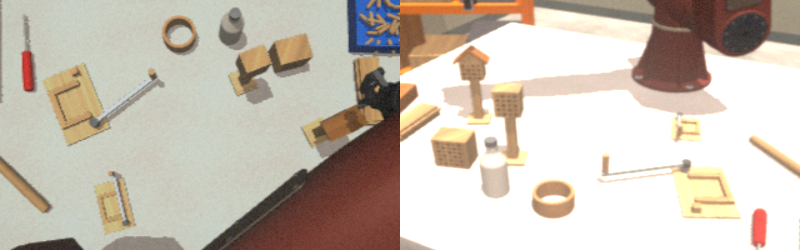

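The bar is wide open, pointing along the bay's -x, with its peg at top (222,158) native. Nothing else has moved. Next I measure the uncovered board again and grasp the tower.

```bash
python3 - <<'E'
from h import *
im=cv2.imread("pics/top1.png");hsv=cv2.cvtColor(im,cv2.COLOR_BGR2HSV)
m=cv2.inRange(hsv,(8,70,40),(30,255,255));m=cv2.morphologyEx(m,cv2.MORPH_CLOSE,np.ones((3,3)))
for c in cv2.findContours(m,cv2.RETR_EXTERNAL,cv2.CHAIN_APPROX_NONE)[0]:
    r=cv2.minAreaRect(c)
    if 120<r[0][0]<185 and 150<r[0][1]<220 and r[1][0]*r[1][1]>800:
        p=np.array([onz("top",*q,.008)[:2] for q in cv2.boxPoints(r)]);e=np.roll(p,-1,0)-p
        print("rect",r,"\n",p,"mid",p.mean(0),"len",np.linalg.norm(e,axis=1),"ang",np.degrees(np.arctan2(e[:,1],e[:,0])))
print("handle",onz("top",222.4,157.6,.095))
robot.set_gripper(.085)
robot.move_pose([*TOW,.40],rot(TYAW+90))
print("guard",robot.line_to([*TOW,.259],vel=.12,guard=6)); st("down")
robot.set_gripper(.03); st("closed")
robot.line_to([*TOW,.275],vel=.04); robot.pause(.2); st("lift 16")
for n in("scene","top"): cv2.imwrite(f"pics/{n}2.png",robot.grab_frame(n))
b=cv2.imread("pics/scene2.png")[120:240,110:230]
cv2.imwrite("pics/c2.png",np.clip(cv2.resize(b,(600,600),interpolation=cv2.INTER_CUBIC)*1.5,0,255).astype(np.uint8))
E
```

```text
rect ((160.41378784179688, 183.03448486328125), (56.07999038696289, 36.02489471435547), 68.1985855102539) 
 [[0.6223 0.3404]
 [0.6685 0.2378]
 [0.5044 0.1626]
 [0.4601 0.2635]] mid [0.5638 0.2511] len [0.1126 0.1805 0.1102 0.1794] ang [ -65.7594 -155.3931  113.6809   25.3676]
handle [0.6295 0.0515 0.095 ]
guard False
down t 13.57 [ 0.5092 -0.3533  0.2601] [179.9803   0.0805 118.1987] F [-0.2645  0.2254  0.2702] w 0.085 gf 0.0
closed t 14.03 [ 0.5092 -0.3531  0.2595] [179.9749   0.0491 118.2023] F [ 1.3473 -0.3148  2.9053] w 0.0434 gf 61.2
lift 16 t 14.78 [ 0.5089 -0.3529  0.2747] [-179.9926   -0.027   118.1985] F [-0.3834 -0.2064 -2.9987] w 0.0435 gf 60.5
```

View pics/c2.png

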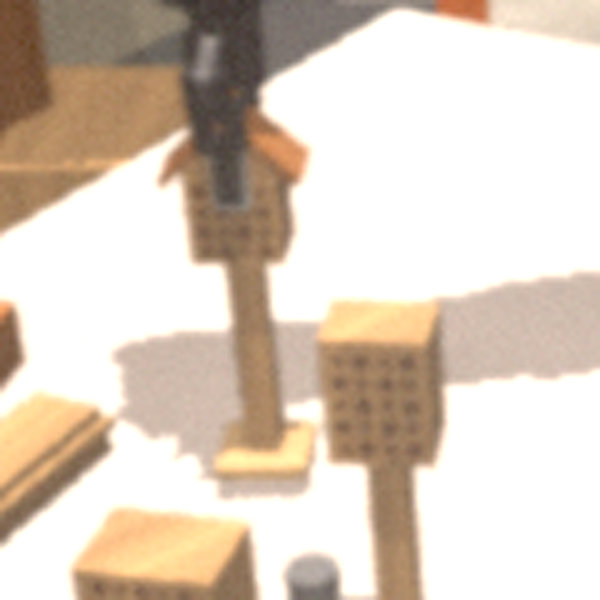

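The tower hangs upright with its foot 16 mm clear of the bench. The finger is centred on the gable at crop (231,190). Next I carry it on the robot's side of the flat tower to just above the bay, then check.

```bash
sed -i 's/BYAW=115.0;BAY=np.array(\[.566,.2498\])/BYAW=114.8;BAY=np.array([.5655,.2505])/' h.py; python3 - <<'E'
from h import *
robot.line_to([*TOW,.39],vel=.12)
via=[([.45,-.25],140),([.45,-.08],160),([.48,.10],185),(list(BAY),BYAW+90)]
for p,y in via: robot.line_to([*p,.39],vel=.18,rotation=rot(y))
robot.line_to([*BAY,.305],vel=.12); robot.pause(.3); st("over bay")
for n in("scene","top"): cv2.imwrite(f"pics/{n}3.png",robot.grab_frame(n))
b=cv2.imread("pics/scene3.png")[190:320,290:400]
b=np.clip(cv2.resize(b,(508,600),interpolation=cv2.INTER_CUBIC)*1.3,0,255).astype(np.uint8)
k=600/130; S=lambda P:tuple(int(v) for v in (proj("scene",P)-[290,190])*k)
c,s=np.cos(np.radians(BYAW)),np.sin(np.radians(BYAW))
Wd=lambda x,y,z:[BAY[0]+c*x-s*y,BAY[1]+s*x+c*y,z]
foot=[S(Wd(x*.029,y*.029,.008+.0375)) for x,y in((1,1),(1,-1),(-1,-1),(-1,1))]
pk=[S(Wd(x,y,.022)) for x,y in((.037,.037),(.037,-.037),(-.056,-.037),(-.056,.037))]
for q,col in((foot,(255,0,0)),(pk,(0,0,255))): cv2.polylines(b,[np.array(q)],True,col,1)
cv2.imwrite("pics/c3.png",b)
E
```

```text
over bay t 21.32 [0.5657 0.2505 0.3056] [-179.9893    0.048  -155.2019] F [ 0.3238  1.0655 -3.6335] w 0.0437 gf 60.5
```

View pics/c3.png

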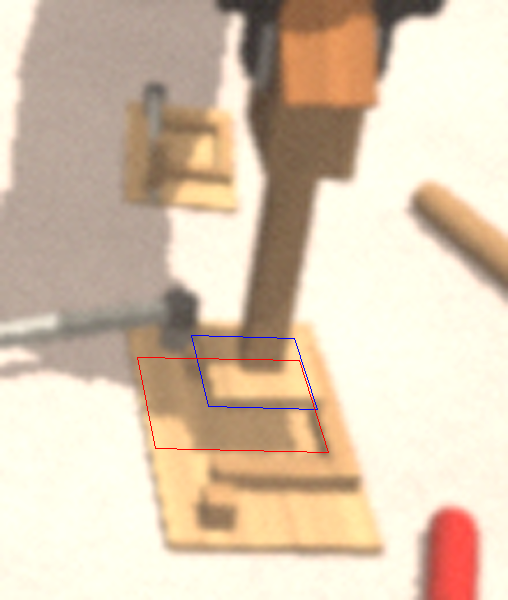

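In the crop the foot's lower edge runs (210,400)-(318,405) and matches the predicted blue outline. The predicted pocket corner at (328,452) lies on the back rail's inner corner. I lower it slowly under guard.

```bash
python3 - <<'E'
from h import *
print("axis px",[(proj("scene",[*BAY,z])-[290,190])*600/130 for z in(.0555,.19)])
robot.line_to([*BAY,.278],vel=.06)
g=robot.line_to([*BAY,.264],vel=.02,guard=3); o=st(f"contact {g}")
if g and abs(o["tool_pos"][2]-.2675)<.004:
    robot.set_gripper(.07); robot.pause(.3); st("released")
    for n in("scene","top"): cv2.imwrite(f"pics/{n}4.png",robot.grab_frame(n))
    robot.set_gripper(.085)
    robot.line_to([*BAY,.42],vel=.15); st("up")
    robot.line_to([.45,.05,.42],vel=.25)
    for n in("scene","top"): cv2.imwrite(f"pics/{n}5.png",robot.grab_frame(n))
    a=cv2.imread("pics/top5.png")[110:230,100:240];b=cv2.imread("pics/scene5.png")[170:320,270:400]
    cv2.imwrite("pics/c5.png",np.clip(np.hstack([cv2.resize(a,(400,343),interpolation=cv2.INTER_CUBIC),cv2.resize(b,(400,343),interpolation=cv2.INTER_CUBIC)])*1.6,0,255).astype(np.uint8))
E
```

```text
axis px [array([255.3015, 357.5953]), array([291.6912, 155.1782])]
contact True t 22.57 [0.5655 0.2506 0.2675] [ 179.9986    0.0064 -155.1977] F [-1.0385  1.1219  4.5487] w 0.0437 gf 61.4
released t 23.24 [0.565  0.2504 0.2661] [ 179.9653   -0.1359 -155.2006] F [ 0.2076  0.6845 -0.5496] w 0.0699 gf 0.0
up t 24.82 [0.5654 0.2505 0.4192] [ 179.9495   -0.1961 -155.1968] F [-0.4835  0.1745  0.2112] w 0.0852 gf 0.0
```

```bash
ls pics/c5.png
```

```text
pics/c5.png
```

View pics/c5.png

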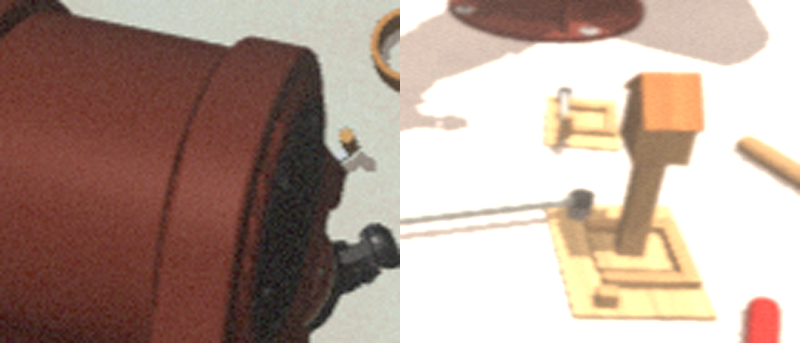

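The tower stands upright and square in the pocket, with its foot at scene crop (635,250). Contact came at exactly the expected height. Before closing the bar I check whether the forearm would clear the tower when reaching for the shut handle behind it.

```bash
python3 - <<'E'
from h import *
from scipy.optimize import least_squares
D=[]
az=np.radians(20)
for r in np.arange(.45,.74,.05):
  for z in (.13,.2,.3,.4):
    for p in (-15,0,15):
      from scipy.spatial.transform import Rotation as Ro
      Rm=Ro.from_euler('z',20,degrees=True)*Ro.from_euler('y',p,degrees=True)*Ro.from_euler('xz',[180,0],degrees=True)
      q=robot.ik([r*np.cos(az),r*np.sin(az),z],list(Rm.as_euler('xyz',degrees=True)))
      if q is not None and abs(q[4])<2: D.append([r,z,p,*q[:5]])
D=np.array(D);print(len(D),D[:3])
A=np.c_[D[:,3+1],D[:,3+2],D[:,3+3],np.ones(len(D))]
print("pitch fit",np.linalg.lstsq(A,D[:,2],rcond=None)[0])
q2,q3=np.radians(D[:,4]),np.radians(D[:,5]);p=np.radians(D[:,2])
def m(x,full=False,s=1):
    a,h,L1,c1,L2,c2,L3=x
    er,ez=a+L1*np.sin(q2+c1),h+L1*np.cos(q2+c1)
    b=q2*S[0]+q3*S[1]+c2
    wr,wz=er+L2*np.cos(b),ez-L2*np.sin(b)
    tr,tz=wr-L3*np.sin(p),wz-L3*np.cos(p)
    return (er,ez,wr,wz) if full else np.r_[tr-D[:,0],tz-D[:,1]]
best=None
for S in((1,1),(1,-1),(0,1),(0,-1)):
    f=least_squares(m,[0.,.4,.45,0,.5,0,.3])
    print(S,f.cost,f.x)
    if best is None or f.cost<best[0]: best=(f.cost,S,f.x)
S=best[1];er,ez,wr,wz=m(best[2],True)
for i in range(len(D)):
    if D[i,2]==0 and D[i,1]<.15 and D[i,0]>.6: print(D[i,:3],"elbow",er[i],ez[i],"wrist",wr[i],wz[i],"forearm z at r=.62",np.interp(.62,[er[i],wr[i]],[ez[i],wz[i]]))
E
```

```text
24 [[  0.45     0.13     0.       3.2617 -18.8886 -35.7201  73.1684   0.    ]
 [  0.45     0.2      0.       3.2617 -20.8224 -29.9063  80.9161   0.    ]
 [  0.45     0.3      0.       3.2617 -20.5709 -19.3213  91.2496   0.    ]]
pitch fit [0. 0. 0. 0.]
(1, 1) 0.053388124306808796 [ 0.1978  1.2832  0.8352  1.0069 -0.3923 -0.1822  1.3692]
(1, -1) 2.6760025195682505e-06 [ 0.0156 -1.0729  0.3283  0.001   0.552  -0.0813 -1.0089]
(0, 1) 0.013921788737467484 [ 0.5576  1.3649  0.6291  0.9381 -0.5212 -0.0529  1.404 ]
(0, -1) 0.023881298480677268 [-0.2945  3.3487  0.545   0.9169  0.4634  0.0485  3.3584]
[0.65 0.13 0.  ] elbow 0.11107147436122122 -0.7587503969363072 wrist 0.649882433950744 -0.8788587761031913 forearm z at r=.62 -0.8721975702692943
[0.7  0.13 0.  ] elbow 0.15703816026307935 -0.7765909398571507 wrist 0.6995961644096113 -0.8784441924140041 forearm z at r=.62 -0.8635017748766906
```

```bash
python3 - <<'E'
from h import *
from scipy.optimize import least_squares
from scipy.spatial.transform import Rotation as Ro
d=.45*np.sin(np.radians(20-3.2617));Z=Ro.from_euler('z',11.5,degrees=True);D=[]
for r in np.arange(.45,.74,.05):
  for z in (.13,.2,.3,.4):
    for p in (-20,0,20):
      q=robot.ik(list(Z.apply([r,d,z])),list((Z*Ro.from_euler('y',p,degrees=True)*Ro.from_euler('x',180,degrees=True)).as_euler('xyz',degrees=True)))
      if q is not None and abs(q[4])<1: D.append([r,z,p,*q])
D=np.array(D);print(d,len(D))
q2,q3,p=np.radians(D[:,4]),np.radians(D[:,5]),np.radians(D[:,2])
def m(x,full=False):
    a,h,L1,c1,L2,c2,L3,c3=x
    er,ez=a+L1*np.sin(q2+c1),h+L1*np.cos(q2+c1);b=q2-q3+c2
    wr,wz=er+L2*np.cos(b),ez-L2*np.sin(b)
    return (er,ez,wr,wz) if full else np.r_[wr-L3*np.sin(p+c3)-D[:,0],wz-L3*np.cos(p+c3)-D[:,1]]
f=least_squares(m,[0,.3,.33,0,.55,-.08,.3,0]);print(f.cost,f.x)
er,ez,wr,wz=m(f.x,True)
for i in range(len(D)):
    if D[i,1]<.15 and D[i,0]>.6: print(D[i,:3],D[i,3:],"elbow",er[i],ez[i],"wrist",wr[i],wz[i])
E
```

```text
0.12960032520680254 68
9.326599878945054e-16 [-0.      0.2963  0.3371  0.      0.5524 -0.0823  0.3693  0.    ]
[  0.65   0.13 -20.  ] [  11.5      -1.0364  -22.1898   48.8466   -0.     -180.    ] elbow -0.0060972514343184065 0.6333448675943316 wrist 0.5236919588869543 0.477028500107066
[0.65 0.13 0.  ] [  11.5      19.0239    2.2198   73.1959    0.     -180.    ] elbow 0.1098818834479692 0.6149885207916461 wrist 0.6500000031929603 0.4993000129769668
[ 0.65  0.13 20.  ] [  11.5      42.5778   30.8443   98.2665    0.     -180.    ] elbow 0.22807871121479562 0.5445266871781486 wrist 0.7763080495051307 0.4770284890170639
[  0.7    0.13 -20.  ] [  11.5       7.3474  -13.5129   49.1397   -0.     -180.    ] elbow 0.043109873689644744 0.630632095738042 wrist 0.5736919591280695 0.4770284996568835
[0.7  0.13 0.  ] [  11.5      27.5674   12.8623   75.2949    0.     -180.    ] elbow 0.1560069917167006 0.5951280674062376 wrist 0.7000000041986038 0.49930001051205
[ 0.7   0.13 20.  ] [  11.5      54.417    48.1024  103.6854    0.     -180.    ] elbow 0.2741545187127482 0.49245219168702553 wrist 0.8263080510917221 0.47702848270788956
```

The wrist will sit at about z = 0.5 m and the forearm higher still, so both clear the 0.25 m tower easily. I close the bar with the fingers loosely around the peg, guarded at the end.

```bash
python3 - <<'E'
from h import *
H=np.array([.6295,.0515]);phi0=np.degrees(np.arctan2(H[1]-HINGE[1],H[0]-HINGE[0]));print("phi0",phi0)
robot.move_pose([*H,.33],rot(phi0+180)); robot.set_gripper(.045)
print("guard",robot.line_to([*H,.125],vel=.2,guard=8)); st("down")
for phi in np.arange(phi0+9,17,9):
    if robot.line_to(hpt(phi,.125),vel=.15,rotation=rot(phi+180),guard=10): st("hit at %.1f"%phi);break
g=False
while phi<32 and not g:
    phi+=3; g=robot.line_to(hpt(phi,.125),vel=.04,rotation=rot(phi+180),guard=5); print(round(phi,1),g,robot.observe()["ft_force"])
o=st("end");p=o["tool_pos"][:2]-HINGE;a=np.degrees(np.arctan2(p[1],p[0]));print("tcp bar angle",a,"tangential push pad ->peg phi",a-np.degrees(.0145/L))
a-=2.5;robot.line_to(hpt(a,.125),vel=.04);robot.line_to(hpt(a,.36),vel=.2);st("up")
robot.move_pose([.45,-.12,.45],rot(180))
for n in("scene","top"): cv2.imwrite(f"pics/{n}6.png",robot.grab_frame(n))
a=cv2.imread("pics/top6.png")[110:230,100:240];b=cv2.imread("pics/scene6.png")[170:320,270:400]
cv2.imwrite("pics/c6.png",np.clip(np.hstack([cv2.resize(a,(400,343),interpolation=cv2.INTER_CUBIC)*1.2,cv2.resize(b,(400,400),interpolation=cv2.INTER_CUBIC)[:343]])*1.4,0,255).astype(np.uint8))
E
```

```text
phi0 -51.34019174590991
guard False
down t 28.89 [0.6303 0.0514 0.1265] [179.9168   0.0872 128.661 ] F [ 0.2213  0.425  -0.1141] w 0.0451 gf 0.0
14.7 False [ 0.8177 -0.3589  0.3234]
17.7 False [-0.8008 -0.0166 -0.3924]
20.7 False [-0.3556 -0.7491  0.6798]
23.7 False [0.0972 0.2807 0.1547]
26.7 False [-0.511   0.2768 -0.0036]
29.7 False [-0.3955  0.1452  0.3071]
32.7 True [ 2.6045 -3.5188  2.7287]
end t 33.84 [0.673  0.2845 0.1247] [-179.6581   -0.0623 -149.3043] F [ 2.6045 -3.5188  2.7287] w 0.0449 gf 2.4
tcp bar angle 29.87533521645153 tangential push pad ->peg phi 25.31056157392574
up t 35.53 [0.6769 0.2777 0.3591] [-179.8202   -0.1861 -149.3544] F [-1.028   0.222  -0.5683] w 0.0447 gf 0.0
```

View pics/c6.png

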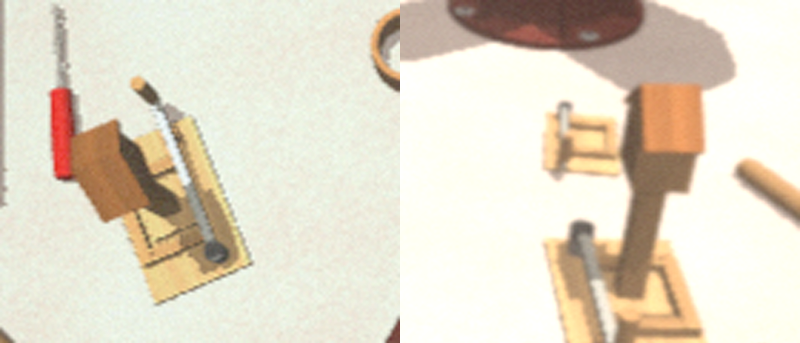

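```bash
python3 - <<'E'
from h import *
N=lambda x,y:(100+x*.35,110+y*.35)
h=onz("top",*N(138,82),.095)[:2];g=onz("top",*N(217,252),.043)[:2]
for hg in(HINGE,g): v=h-hg;print("bar yaw",np.degrees(np.arctan2(v[1],v[0])),"len",np.linalg.norm(v))
r=np.array([onz("top",*N(*p),.211)[:2] for p in((73,150),(118,120),(150,205),(106,222))])
c=r.mean(0)-BAY;a=np.radians(BYAW);print("roof centre in bay frame",c@[np.cos(a),np.sin(a)],c@[-np.sin(a),np.cos(a)])
e=r[3]-r[0];print("eave-eave yaw",np.degrees(np.arctan2(e[1],e[0])),np.linalg.norm(e))
E
```

```text
bar yaw 25.060752709089822 len 0.18181799455864847
bar yaw 25.41406353201296 len 0.18552615781799286
roof centre in bay frame 0.0023092181592621486 0.002902926118078368
eave-eave yaw -151.82043973639068 0.07310210653599522
```

The bar's yaw is 25.1°, against 24.8–25° when shut, and it was pushed onto its stop. The tower is centred within about 3 mm and roughly square. The robot is touching nothing, so I hand in.

```bash
python3 - <<'E'
from h import *
print(robot.job_done())
E
```

```text
the job is handed in; nothing more can be done
None
```

I handed the job in at about 36 s of the 72 s. The roofed tower stands upright in the bay, about 3 mm off centre by the last picture; the keeper bar is shut onto its stop and the arm is clear. The hand-in call returned no verdict.

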